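Load the dish carrier for the incubator

ROBOT

A 6-joint arm with a two-finger parallel gripper is mounted at the origin on a cart in front of the work surface, level with it; the furniture and walls round the work are solid. World frame = base frame: x ahead of the robot, y to its left, z up, the work surface at z = 0. Lengths are in m, angles in rad, forces in N, time in s.
With the tool pointing down it reaches from about 0.225 to 0.725 m from the base axis. Payload 3.1 kg.
Tool frame: the origin (TCP) lies on the mounting face of the last link; the fingertips stand 173 mm ahead of it and the grasp point (between the pads) lies env.pinch_z ahead of it (env.pinch_z is the distance from the TCP to the grasp point, in m); z points along the fingers, y is the line along which they close (so a half turn about z gives the same grasp; the last joint's range is limited). The gripper opens to 85 mm and grips with 20 to 120 N. Pads are 22 mm wide; open, the fingers measure 114 mm over their backs; the gripper's body (76 mm by 85 mm) begins 54 mm behind the grasp point. The pads swing forward as they close: fully open they stand 13 mm farther back than shut.
Start: joints at [-1.451, 0.048, 0.099, 1.622, 0, 1.443], TCP at [0.129, -0.509, 0.405] pointing down, gripper open.
Joint ranges: [-2.91, 2.91], [-0.99, 1.94], [-1.21, 1.42], [-2.12, 2.29], [-1.49, 1.47], [-3.14, 3.14]. Speed limits (rad/s): [2.79, 2.79, 3.14, 3.14, 3.14, 3.14].

INTERFACE

Orientations are given as a rotation vector (axis times angle).
In Python, from workcell import env, set_gripper, kin, telemetry, cams, finish_job gives the robot as it stands. Calls block until the motion is done:
- env.move_pose(position, orientation): joint-space move of the TCP to a pose.
- env.line_to(position, rot=None, v=0.15): straight line of the TCP; rot=None keeps the orientation; v is the mean speed in m/s.
- env.set_joints(angles): joint-space move.
- set_gripper(opening): finger opening in m; the grip force is fixed at half the most; returns when the fingers have stopped.
- env.sleep(seconds).
- kin.ik(position, orientation): joint angles nearest the present ones, or None.
- telemetry.state(): the state.
- cams.snapshot(name): name is "scene" or "top" or "wrist"; returns a dict with "pixels" (480x640x3 uint8, red, green, blue), "fx", "fy", "cx", "cy" (pixels), "R" (3x3) and "t" (3): a world point X has camera coordinates R X + t. Camera axes: x right, y down, z forward; pixel columns grow to the right and rows downward; lengths in m; the calibration is good to about 2 mm. A picture is of the moment at which its call begins. There is no depth.
A pose or a line that the arm cannot do raises env.PlanningError and nothing moves.
- finish_job(): hands the job in; it is judged then, once.
Trained networks look in a picture, given as the dict that the camera call returned (one of the last four; its "shot" number tells which), for a name from the list of things; names that differ only in an ending like _2 or _b are one class to them, and where a whole thing is asked for, a point or a joint stands for the part that bears it (a point fixed in the world has none). Each returns a list of dicts, best first, with "score" (0 to 1); they miss things now and then, are a little off and sometimes report something else, mostly with a low value. They report only what shows in the picture. A call takes as long as a camera call. They do not tell look-alikes from the thing itself.
- cams.recognise(picture, name): "xy" ([column, row] in pixels, amid what is visible of it).
The state is a dict: "clock": time; "joint_positions": joint angles; "joint_velocities": joint speeds; "joint_torque": joint torques, N m; "tcp_pos": TCP position; "orientation": TCP orientation; "force": force on the tool from outside, world axes, zero at the start; "torque": the same for the moment, N m; "finger_gap": finger opening in m; "gripper_force": force on a finger pad.
Only numpy, scipy, OpenCV 4.12 (cv2) and the standard library are available. Lean on these libraries where they do the work, as an engineer would, in place of code of your own. Each camera call takes 0.05 s, during which the arm holds its last target. There are 200 camera calls.

TASK

Load the aluminium transfer carrier for its trip to the incubator: set the two single large culture dishes, the small dish and the little screw-cap bottle each into the adapter made for its size, standing level and fully down between the steel bows or in the collar. Keep them upright and set them down gently, without dropping them. The medium-sized dish and the stack of spare dishes do not belong in this run: leave them where they are on the bench.

Things in the scene. Friction and masses are not known exactly. Their poses are not given: they have to be found in the camera images.
- large_dish_a: One of two single large (60 mm size) round flat culture dishes with lid, about 64 mm across the lid and 14 mm high (60 mm across and 12 mm high to the touch), standing flat and loose on the bench. Origin: centre of the underside, z up. It is round, so any yaw of the grasp across the rim will do. The two large dishes are alike.
- large_dish_b: The other single large (60 mm size) round flat culture dish with lid, about 64 mm across the lid and 14 mm high (60 mm across and 12 mm high to the touch), standing flat and loose on the bench. Origin: centre of the underside, z up. It is round, so any yaw of the grasp across the rim will do.
- small_dish: The small (35 mm size) round flat culture dish with lid, the smallest dish on the bench, about 39 mm across the lid and 14 mm high (35 mm across and 12 mm high to the touch), standing flat and loose on the bench. Origin: centre of the underside, z up. It is round, so any yaw of the grasp across the rim will do.
- bottle: The little round screw-cap bottle (culture medium), 24 mm across the body, 55 mm high (body up to 44 mm, above it the cap, 18 mm across), standing upright and loose on the bench. Origin: centre of the underside, z up along its axis.
- adapter_60_a: Large-dish adapter. White plate 94x94x4 mm fixed in a bay of the tray. Origin: centre of its underside, 3 mm above the bench; z up, x, y along its edges. At its corners 4 steel bows, 5 mm high, bound a round nest 75 mm across; the dish stands on the plate top, 4 mm above the origin. Gaps 34 mm wide at mid-sides let in fingers that close along x or y. Alike: adapter_60_b.
- adapter_60_b: Large-dish adapter like adapter_60_a (same sizes and origin), in another bay; either large dish may go in either. The carrier is a flat aluminium tray 208x208 mm, rim 10 mm high, a low wire handle on two sides, with four bays at 100 mm pitch that hold the four adapters in varying order.
- adapter_35: Small-dish adapter. White plate 94x94x4 mm fixed in a bay of the tray. Origin: centre of its underside, 3 mm above the bench; z up, x, y along its edges. At its corners 4 steel bows, 5 mm high, bound a round nest 50 mm across; the dish stands on the plate top, 4 mm above the origin. Gaps 25 mm wide at mid-sides let in fingers that close along x or y. 
- adapter_bottle: Bottle adapter. White plate 94x94x4 mm fixed in a bay of the tray. Origin: centre of its underside, 3 mm above the bench; z up, x, y along its edges. On it an upright collar (short tube), 38 mm inside, 46 outside, top 26 mm above the origin; the bottle stands in it on the plate top, 4 mm above the origin, with its upper 33 mm sticking out.
- medium_dish: Look-alike that does not belong: the medium-sized (50 mm size) round flat dish with lid, 52 mm across, 12 mm high, loose on the bench; it is to stay where it is. Origin: centre of the underside, z up.
- spare_stack: Look-alike that does not belong: a stack of three empty spare dishes, one solid body 62 mm across and 43 mm high, loose on the bench; it is to stay where it is. Origin: centre of the underside, z up.
Not all that is in view belongs to the job. What is shaped like the bottle but blue or green is not meant.

How it is judged:
By the outcome, as a careful person would: the job done as asked, in the order asked, and still so for the second after the job is handed in, with the robot touching nothing.
It also fails if it takes over 104 s, if anything falls off the work surface, if the arm or the gripper's body presses on something with over 40 N, if the wrist force passes 120 N, or if a joint passes its speed limit or range.

## Working session

There is one attempt and no reset: what is moved stays moved. The work goes in short steps, each a Python script; the robot and the scene stay as the last script left them, time stands still between calls to the robot, and variables do not carry over. Pictures are saved under pics/ and viewed, at most 14 in all, crops included, and the job is handed in when it is done.

```bash
mkdir -p pics; ls
cat > h.py <<'E'
import numpy as np, cv2
from workcell import env, set_gripper, kin, telemetry, cams, finish_job
def snap(n,f=None):
    p=cams.snapshot(n)
    if f: cv2.imwrite('pics/'+f,np.ascontiguousarray(p['pixels'][:,:,::-1]))
    return p
def ray(p,uv):
    R=np.array(p['R']);t=np.array(p['t'])
    d=R.T@np.array([(uv[0]-p['cx'])/p['fx'],(uv[1]-p['cy'])/p['fy'],1.])
    return -R.T@t,d
def onz(p,uv,z):
    o,d=ray(p,uv); return o+d*(z-o[2])/d[2]
def tri(obs):
    A=np.zeros((3,3));b=np.zeros(3)
    for p,uv in obs:
        o,d=ray(p,uv);d=d/np.linalg.norm(d);M=np.eye(3)-np.outer(d,d);A+=M;b+=M@o
    return np.linalg.solve(A,b)
def proj(p,X):
    c=np.array(p['R'])@np.array(X)+np.array(p['t']); return np.array([p['cx']+p['fx']*c[0]/c[2],p['cy']+p['fy']*c[1]/c[2]])
E
python3 - <<'E'
from h import *
np.set_printoptions(precision=3,suppress=True)
print(env.pinch_z, telemetry.state())
a=snap('top','top0.png');b=snap('scene','scene0.png')
for p in (a,b):
    print('cam',ray(p,[320,240]),p['fx'])
    for n in ['large_dish_a','small_dish','bottle','adapter_60_a','adapter_35','adapter_bottle','medium_dish','spare_stack']:
        print(n,[(np.round(r['xy']).tolist(),round(r['score'],2),onz(p,r['xy'],.01)[:2].round(3).tolist()) for r in cams.recognise(p,n)][:6])
E
```

```text
pics
0.1547 {'clock': 0.0, 'joint_positions': array([-1.451,  0.049,  0.098,  1.622,  0.   ,  1.443]), 'joint_velocities': array([ 0.001, -0.001,  0.001, -0.001,  0.001, -0.   ]), 'joint_torque': array([  0.   , -33.879,  32.002,   0.02 ,  -0.   ,  -0.   ]), 'tcp_pos': array([ 0.129, -0.509,  0.404]), 'orientation': array([-3.115, -0.388, -0.   ]), 'force': array([ 0.097, -0.094, -0.19 ]), 'torque': array([-0.047, -0.011, -0.002]), 'gripper_force': 0.0, 'finger_gap': 0.08540364729602569}
cam (array([ 0.36 , -0.   ,  1.214]), array([ 0.127, -0.002, -0.992])) 445.29583735740346
large_dish_a [([215.0, 222.0], 0.8, [0.569, 0.285]), ([461.0, 252.0], 0.74, [0.477, -0.384]), ([213.0, 274.0], 0.41, [0.426, 0.289])]
small_dish [([422.0, 276.0], 0.66, [0.411, -0.274])]
bottle [([441.0, 220.0], 0.39, [0.565, -0.334])]
adapter_60_a [([319.0, 253.0], 0.84, [0.479, 0.001]), ([354.0, 247.0], 0.56, [0.494, -0.095])]
adapter_35 [([322.0, 249.0], 0.4, [0.488, -0.006])]
adapter_bottle [([311.0, 214.0], 0.94, [0.585, 0.021])]
medium_dish [([321.0, 251.0], 0.53, [0.484, -0.003]), ([213.0, 273.0], 0.5, [0.429, 0.289])]
spare_stack [([172.0, 246.0], 0.79, [0.503, 0.402])]
cam (array([ 0.423, -1.038,  0.514]), array([ 0.086,  0.908, -0.411])) 504.47480185706974
large_dish_a [([318.0, 359.0], 0.55, [0.484, -0.386])]
small_dish [([275.0, 326.0], 0.71, [0.417, -0.286])]
bottle [([344.0, 309.0], 0.92, [0.546, -0.241]), ([365.0, 327.0], 0.71, [0.575, -0.302]), ([312.0, 295.0], 0.55, [0.49, -0.184])]
adapter_60_a [([303.0, 255.0], 0.81, [0.482, -0.005]), ([312.0, 275.0], 0.58, [0.496, -0.103])]
adapter_35 [([356.0, 271.0], 0.83, [0.59, -0.093])]
adapter_bottle [([345.0, 252.0], 0.64, [0.58, 0.005])]
medium_dish []
spare_stack []
```

Run:
```python
import cv2
a=cv2.imread('pics/top0.png'); cv2.imwrite('pics/top0c.png',cv2.resize(a[150:340,140:500],(792,418),interpolation=cv2.INTER_CUBIC))
a=cv2.imread('pics/scene0.png'); cv2.imwrite('pics/scene0c.png',cv2.resize(a[190:400,150:470],(800,525),interpolation=cv2.INTER_CUBIC))
```

```text
(no output)
```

View pics/top0c.png

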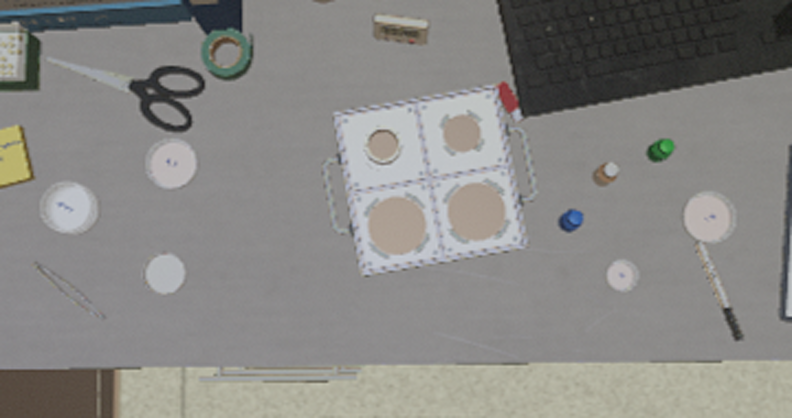

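View pics/scene0c.png

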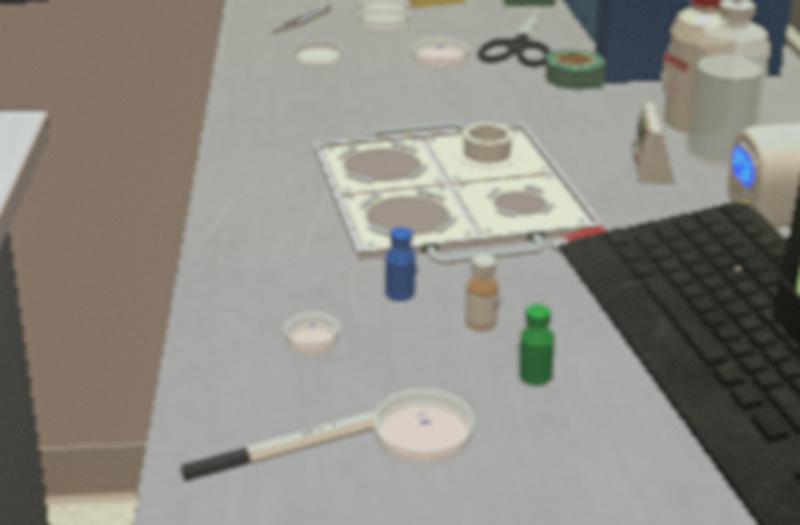

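The pictures show these things. Pixels are full-frame top view.
- **Large dishes:** (218,224) and (462,249). The second has a pen-like tool lying against its near side.
- **Small dish:** (423,275).
- **Amber bottle with white cap:** (415,229).
- **Look-alikes to leave:** blue bottle (400,250), green bottle (440,218), medium dish (215,274, no pink medium), stack (171,244).
- **Adapters:** collar (314,216), adapter_35 (350,210), large nests (320,252) and (356,246).

Next I'll take wrist views.

```bash
cat >> h.py <<'E'
from scipy.spatial.transform import Rotation as Ro
np.set_printoptions(precision=4,suppress=True)
def down(yaw): return (Ro.from_euler('z',yaw)*Ro.from_euler('x',np.pi)).as_rotvec()
import pickle
def rec(p,names):
    for n in names: print(n,[(np.round(r['xy'],1).tolist(),round(r['score'],2),onz(p,r['xy'],.01)[:2].round(4).tolist()) for r in cams.recognise(p,n)][:5])
E
python3 - <<'E'
from h import *
P=[]
for i,(x,y) in enumerate([(.42,-.36),(.42,-.26),(.42,-.05),(.42,.05)]):
    env.move_pose([x,y,.42],down(-np.pi/2)); p=snap('wrist',f'w{i}.png'); P.append(p)
    print(i,telemetry.state()['clock'],telemetry.state()['joint_positions'],'cam',ray(p,[320,240]),p['fx'])
    rec(p,['large_dish_a','small_dish','bottle'] if i<2 else ['adapter_60_a','adapter_35','adapter_bottle'])
pickle.dump(P,open('P.pkl','wb'))
im=[cv2.imread(f'pics/w{i}.png') for i in range(4)]
cv2.imwrite('pics/wm.png',cv2.resize(np.vstack([np.hstack([im[0],im[1]]),np.hstack([im[2],im[3]])]),(800,600),interpolation=cv2.INTER_AREA))
E
```

```text
0 4.1583 [-0.8302  0.1268  0.2137  1.6579 -0.     -2.4006] cam (array([ 0.4194, -0.4291,  0.3893]), array([-0.0141,  0.2851, -0.9586])) 345.46098159352033
large_dish_a [([255.8, 179.7], 0.71, [0.4841, -0.385])]
small_dish [([317.2, 273.5], 0.6, [0.417, -0.2752])]
bottle [([183.8, 237.1], 0.8, [0.5695, -0.3199]), ([260.9, 328.3], 0.61, [0.4865, -0.2026]), ([215.9, 287.5], 0.57, [0.5377, -0.2574])]
1 4.8417 [-0.6898 -0.0288  0.0527  1.6512 -0.0005 -2.2611] cam (array([ 0.4198, -0.3282,  0.3898]), array([-0.0139,  0.284 , -0.9589])) 345.46098159352033
large_dish_a [([250.6, 78.7], 0.7, [0.4854, -0.386])]
small_dish [([319.5, 186.5], 0.6, [0.4151, -0.277])]
bottle [([256.3, 247.1], 0.75, [0.4877, -0.2071]), ([172.4, 139.6], 0.7, [0.5713, -0.3265]), ([203.6, 210.5], 0.56, [0.5448, -0.25])]
2 5.8917 [-0.2794 -0.2106 -0.1129  1.6683 -0.0007 -1.8487] cam (array([ 0.4199, -0.1198,  0.3894]), array([-0.0137,  0.2842, -0.9589])) 345.46098159352033
adapter_60_a [([263.8, 242.7], 0.97, [0.479, -0.0042]), ([245.0, 152.1], 0.94, [0.4949, -0.1054])]
adapter_35 [([157.8, 171.0], 0.91, [0.5905, -0.0855])]
adapter_bottle [([179.1, 254.0], 0.57, [0.5776, 0.0095]), ([263.0, 241.8], 0.21, [0.4798, -0.0052])]
3 6.575 [-0.0411 -0.2112 -0.1133  1.6688 -0.0007 -1.6116] cam (array([ 0.4198, -0.0189,  0.3893]), array([-0.0145,  0.2845, -0.9588])) 345.46098159352033
adapter_60_a [([260.3, 155.2], 0.95, [0.4784, -0.001]), ([239.1, 53.5], 0.94, [0.4953, -0.0995])]
adapter_35 [([142.7, 72.4], 0.65, [0.5934, -0.0822])]
adapter_bottle [([168.8, 168.4], 0.85, [0.578, 0.013])]
```

View pics/wm.png

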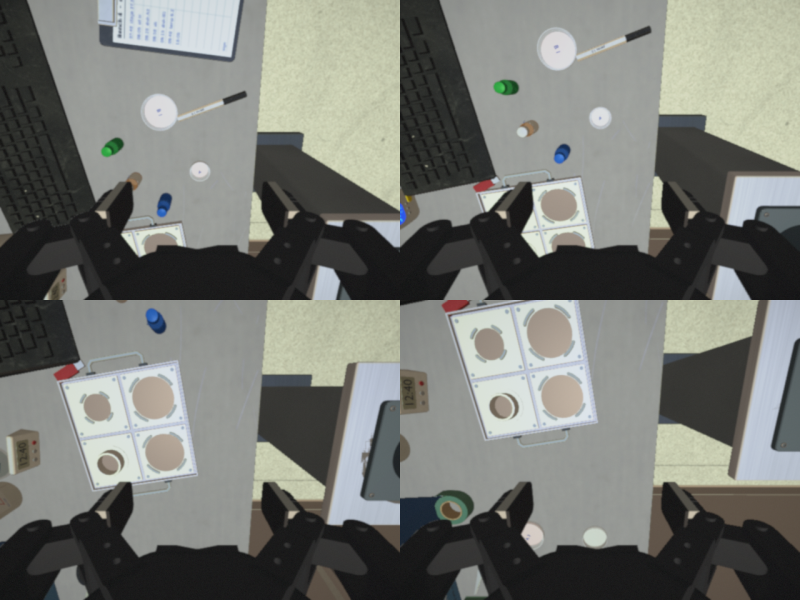

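The wrist views show everything clearly; the amber bottle is at (204,210) in w1. Now I'll triangulate the dishes, bottle and nests and fit the tray pose.

Run:
```python
from h import *
from scipy.optimize import least_squares
P=pickle.load(open('P.pkl','rb'))
for n,a,b in [('large',(255.8,179.7),(250.6,78.7)),('small',(317.2,273.5),(319.5,186.5)),('bottle',(215.9,287.5),(203.6,210.5))]:
    print(n,tri([(P[0],a),(P[1],b)]))
o={'60near':((263.8,242.7),(260.3,155.2),(-50,50)),'60b':((245,152.1),(239.1,53.5),(-50,-50)),'35':((157.8,171),(142.7,72.4),(50,-50))}
for n,v in o.items(): print(n,tri([(P[2],v[0]),(P[3],v[1])]))
print('collar',tri([(P[2],(179.1,254)),(P[3],(168.8,168.4))]))
# segmentation of brown discs / pinkish dishes
def comps(p,name):
    im=np.ascontiguousarray(p['pixels']);hsv=cv2.cvtColor(im,cv2.COLOR_RGB2HSV)
    m=((hsv[...,0]<20)&(hsv[...,1]>35)&(hsv[...,2]>110)&(hsv[...,2]<225)).astype(np.uint8)
    m[340:]=0
    n,l,s,c=cv2.connectedComponentsWithStats(m)
    for i in range(1,n):
        if 300<s[i,4]<12000 and s[i,0]<330:
            cn=max(cv2.findContours((l==i).astype(np.uint8),0,2)[0],key=len);e=cv2.fitEllipse(cv2.convexHull(cn))
            print(name,s[i,4],np.round(e[0],1),np.round(e[1],1),onz(p,e[0],.007))
for i in (2,3): comps(P[i],i)
ob=[(P[k+2],v[k],v[2]) for v in o.values() for k in (0,1)]
def pose(q,c): 
    cs,sn=np.cos(q[2]),np.sin(q[2]); return np.array([q[0]+cs*c[0]/1e3-sn*c[1]/1e3,q[1]+sn*c[0]/1e3+cs*c[1]/1e3,.007])
f=lambda q:np.concatenate([proj(p,pose(q,c))-uv for p,uv,c in ob])
r=least_squares(f,[.53,-.04,.15]);print(r.x,np.abs(r.fun).max())
for c in [(-50,50),(-50,-50),(50,-50),(50,50)]: print(c,pose(r.x,c))
# dish edge profiles
p=P[1];im=np.ascontiguousarray(p['pixels'])
c=cv2.resize(im[30:270,140:400],None,fx=2.3,fy=2.3,interpolation=cv2.INTER_CUBIC);cv2.imwrite('pics/crop1.png',c[:,:,::-1])
```

```text
large [ 0.4841 -0.3854  0.0138]
small [ 0.4161 -0.278   0.017 ]
bottle [ 0.5492 -0.2453 -0.0149]
60near [ 0.4806 -0.0004 -0.0023]
60b [ 0.4997 -0.1045 -0.0133]
35 [ 0.5977 -0.0843 -0.0026]
collar [ 0.5835  0.0141 -0.0037]
2 3246 [244.6 156.1] [62.4 66.2] [ 0.4961 -0.1011  0.007 ]
2 1253 [155.2 171.6] [37.6 42.7] [ 0.5948 -0.0846  0.007 ]
2 753 [ 41.4 236.6] [47.1 77. ] [ 0.7351 -0.0108  0.007 ]
2 2628 [263.3 243.4] [56.  59.6] [ 0.48   -0.0024  0.007 ]
2 631 [172.1 263.6] [27.7 32. ] [0.5884 0.0224 0.007 ]
3 3166 [238.9  52.6] [67.6 76.4] [ 0.4961 -0.101   0.007 ]
3 1358 [142.4  70.4] [41.4 49. ] [ 0.5948 -0.0846  0.007 ]
3 1006 [ 17.4 148.4] [64.3 79.3] [ 0.7394 -0.0078  0.007 ]
3 3272 [259.1 153.9] [62.8 66.3] [ 0.4801 -0.0022  0.007 ]
3 813 [160.6 171.2] [31.6 36.3] [0.5886 0.0163 0.007 ]
[ 0.5363 -0.0435  0.1717] 3.7817004838664445
(-50, 50) [ 0.4785 -0.0027  0.007 ]
(-50, -50) [ 0.4956 -0.1013  0.007 ]
(50, -50) [ 0.5941 -0.0842  0.007 ]
(50, 50) [0.577  0.0143 0.007 ]
```

View pics/crop1.png

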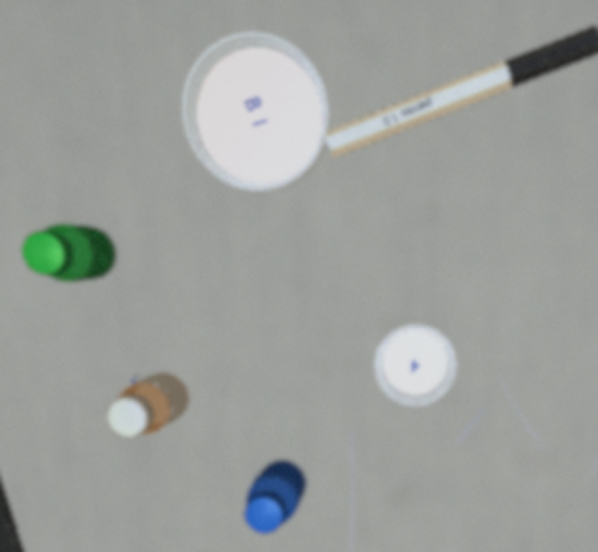

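Nest centres agree within 0.2 mm between the two views at z=7 mm, which confirms the height. In the crop, the pink lidded dish by the pen (full px 251,78) is a large dish. The small dish is at (320,189), and the amber bottle's cap is at (196,211), flanked by the green and blue decoys. Next: look closely at the left large dish and grasp it.

```bash
cat >> h.py <<'E'
TY=.1657
NEST={'60b':(.4961,-.1011),'35':(.5948,-.0846),'60a':(.4801,-.0023),'col':(.5788,.0142)}
def st(tag):
    s=telemetry.state(); print(tag,round(s['clock'],1),'tcp',s['tcp_pos'],'F',s['force'],'gap',round(s['finger_gap'],4),'gf',round(s['gripper_force'],1))
def pick(xy,z,yaw,opening,up=.30,pre=.24):
    set_gripper(opening)
    env.move_pose([*xy,pre],down(yaw)); env.line_to([*xy,z],v=.1); st('at')
    set_gripper(0); st('closed')
    env.line_to([*xy,z+.03],v=.1); env.line_to([*xy,up],v=.25); st('lift')
def place(xy,z,yaw,opening,over=.30,up=.30):
    env.move_pose([*xy,over],down(yaw)); env.line_to([*xy,z+.02],v=.2); env.line_to([*xy,z],v=.03); st('down')
    set_gripper(opening); st('open'); env.line_to([*xy,up],v=.2)
E
python3 - <<'E'
from h import *
Y=TY-np.pi
print(proj(P:=pickle.load(open('P.pkl','rb'))[1],[.545,-.25,.055]),'cap',onz(P,[196.1,211.3],.055),'lid',onz(P,[250.9,78.3],.0135),'small',onz(P,[320.4,188.7],.0135))
Q=[]
for i,(x,y) in enumerate([(.46,.24),(.54,.29)]):
    env.move_pose([x,y,.36],down(Y)); p=snap('wrist',f'l{i}.png'); r=cams.recognise(p,'large_dish_a'); print([(np.round(k['xy'],1),round(k['score'],2),onz(p,k['xy'],.0135)) for k in r]); Q.append(p)
st('');pickle.dump(Q,open('Q.pkl','wb'))
im=[cv2.imread(f'pics/l{i}.png') for i in range(2)]
cv2.imwrite('pics/lm.png',cv2.resize(np.hstack(im),(800,300),interpolation=cv2.INTER_AREA))
E
```

```text
[189.2786 219.6098] cap [ 0.5374 -0.2584  0.055 ] lid [ 0.4845 -0.3859  0.0135] small [ 0.4142 -0.2751  0.0135]
[(array([337.3, 314. ]), 0.85, array([0.5582, 0.2786, 0.0135]))]
[(array([296.4, 236.7]), 0.71, array([0.5637, 0.2756, 0.0135]))]
 9.0 tcp [0.5396 0.2896 0.3602] F [-0.0298 -0.7936 -0.2831] gap 0.0856 gf 0.0
```

View pics/lm.png

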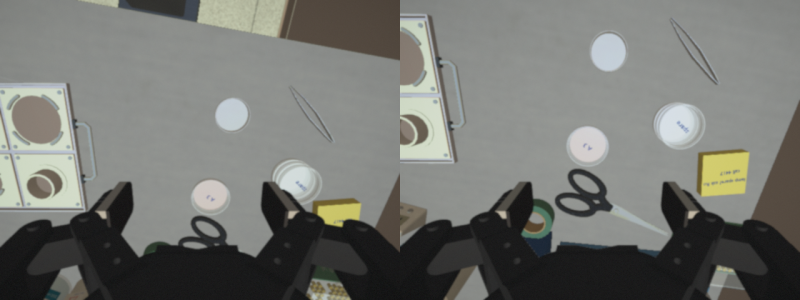

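Both views show the large dish in full px: l0 (337,315) and l1 (299,234). The scissors are about 33 mm away on the far side, and the stack is well clear. I'll segment the lid for a finer centre.

```bash
cat >> h.py <<'E'
def circ(p,uv,d,z):
    """outer lid circle: rectify a bench patch at height z (0.25 mm/px) and Hough it"""
    c=onz(p,uv,z); s=.00025; n=400
    g=np.array([[c[0]+i*s*n/2,c[1]+j*s*n/2,z] for i,j in [(-1,-1),(1,-1),(1,1),(-1,1)]])
    H=cv2.getPerspectiveTransform(np.float32([proj(p,x) for x in g]),np.float32([[0,0],[n,0],[n,n],[0,n]]))
    w=cv2.GaussianBlur(cv2.warpPerspective(cv2.cvtColor(np.ascontiguousarray(p['pixels']),cv2.COLOR_RGB2GRAY),H,(n,n)),(0,0),3)
    r=d/2/s
    h=cv2.HoughCircles(w,cv2.HOUGH_GRADIENT_ALT,1.5,20,param1=40,param2=.4,minRadius=int(r*.85),maxRadius=int(r*1.12))
    return w,[] if h is None else [((c[:2]+(k[:2]-n/2)*s).round(4),round(k[2]*2*s,4)) for k in h[0]]
E
python3 - <<'E'
from h import *
P=pickle.load(open('P.pkl','rb'));Q=pickle.load(open('Q.pkl','rb'))
for n,p,uv,d in [('A',Q[0],(337,315),.064),('A',Q[1],(299,234),.064),('B',P[0],(256,180),.064),('B',P[1],(251,78),.064),('s',P[0],(317.2,273.5),.039),('s',P[1],(320,189),.039)]:
    print(n,circ(p,uv,d,.0135)[1])
E
```

```text
A []
A []
B []
B []
s []
s []
```

```bash
sed -i 's/h=cv2.HoughCircles.*/w=cv2.createCLAHE(4,(2,2)).apply(w); h=cv2.HoughCircles(w,cv2.HOUGH_GRADIENT,1,400,param1=30,param2=8,minRadius=int(r*.85),maxRadius=int(r*1.1))/' h.py
python3 - <<'E'
from h import *
P=pickle.load(open('P.pkl','rb'));Q=pickle.load(open('Q.pkl','rb'));W=[]
for n,p,uv,d in [('A',Q[0],(337,315),.064),('A',Q[1],(299,234),.064),('B',P[0],(256,180),.064),('B',P[1],(251,78),.064),('s',P[0],(317.2,273.5),.039),('s',P[1],(320,189),.039)]:
    w,h=circ(p,uv,d,.0135); print(n,h); c=onz(p,uv,.0135)
    for xy,dd in h: cv2.circle(w,tuple(int(v) for v in (xy-c[:2])/.00025+200),int(dd/.0005),255,1)
    W.append(cv2.resize(w,(260,260)))
cv2.imwrite('pics/circ.png',np.vstack([np.hstack(W[:3]),np.hstack(W[3:])]))
E
```

```text
A [(array([0.562 , 0.2796]), np.float32(0.0659))]
A [(array([0.5612, 0.2785]), np.float32(0.0625))]
B [(array([ 0.4847, -0.3852]), np.float32(0.0626))]
B [(array([ 0.485 , -0.3853]), np.float32(0.0631))]
s [(array([ 0.4144, -0.2752]), np.float32(0.038))]
s [(array([ 0.413 , -0.2756]), np.float32(0.0406))]
```

View pics/circ.png

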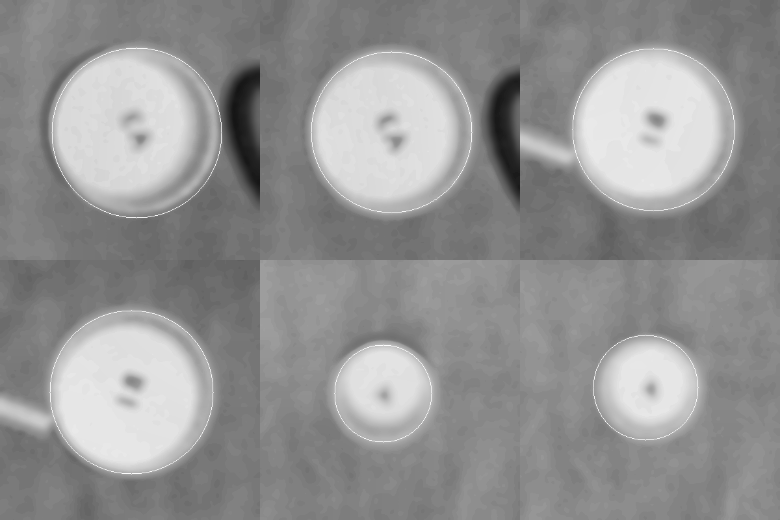

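The circles match the lids: A (0.561, 0.279), B (0.485, −0.385), small dish (0.414, −0.275). The two views agree within 1.5 mm. Picking A now.

Run:
```python
from h import *
pick((.5612,.2787),.172,TY-np.pi,.085)
snap('wrist','heldA.png')
```

```text
at 10.6 tcp [0.5616 0.2789 0.1729] F [ 0.1979 -0.4453  0.5011] gap 0.085 gf 0.0
closed 11.0 tcp [0.5621 0.279  0.174 ] F [ 0.0046 -0.1067  5.2217] gap 0.0564 gf 64.0
lift 12.0 tcp [0.5613 0.2787 0.3001] F [-0.377   0.3223 -1.6202] gap 0.0567 gf 63.6
```

View pics/heldA.png

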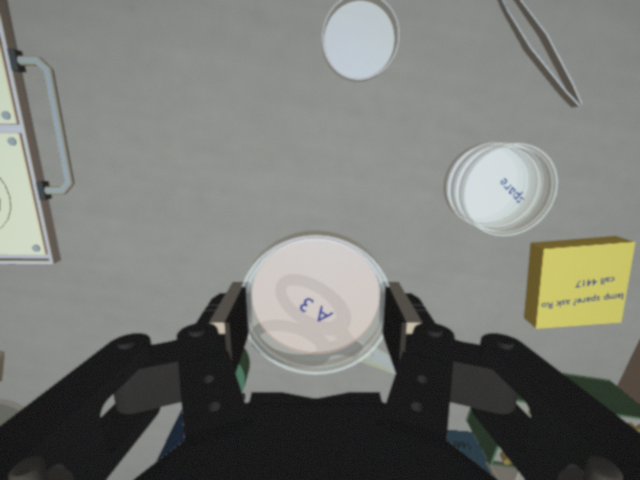

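Dish A is held level between the pads. I'll lower it into the near-left nest and stop on contact.

```bash
cat >> h.py <<'E'
def place2(xy,z,yaw,opening,over=.30,up=.30,zmin=None,lim=3.):
    """lower to 6 mm above expected z, then 1 mm steps until the seat is felt"""
    env.move_pose([*xy,over],down(yaw)); env.line_to([*xy,z+.015],v=.2); env.line_to([*xy,z+.004],v=.04); env.sleep(.2)
    f0=telemetry.state()['force'][2]; h=z+.004; df=0
    while h>(zmin or z-.004):
        h-=.001; env.line_to([*xy,h],v=.02); env.sleep(.1); df=telemetry.state()['force'][2]-f0
        if abs(df)>lim: break
    st(f'seat h={h:.4f} df={df:.1f}')
    set_gripper(opening); st('open'); env.line_to([*xy,h+.03],v=.1); env.line_to([*xy,up],v=.25)
E
python3 - <<'E'
from h import *
place2(NEST['60a'],.181,TY-np.pi,.074)
env.move_pose([.42,-.05,.36],down(TY-np.pi)); snap('wrist','plA.png'); st('')
E
```

```text
seat h=0.1800 df=4.6 16.2 tcp [ 0.4801 -0.0023  0.1809] F [-2.557   0.2317  5.4483] gap 0.0566 gf 64.2
open 16.5 tcp [ 0.48   -0.0023  0.1797] F [-0.81   -0.3089  1.3991] gap 0.074 gf 0.0
 18.0 tcp [ 0.4198 -0.0499  0.3581] F [-0.6349 -0.5964 -0.4246] gap 0.0739 gf 0.0
```

View pics/plA.png

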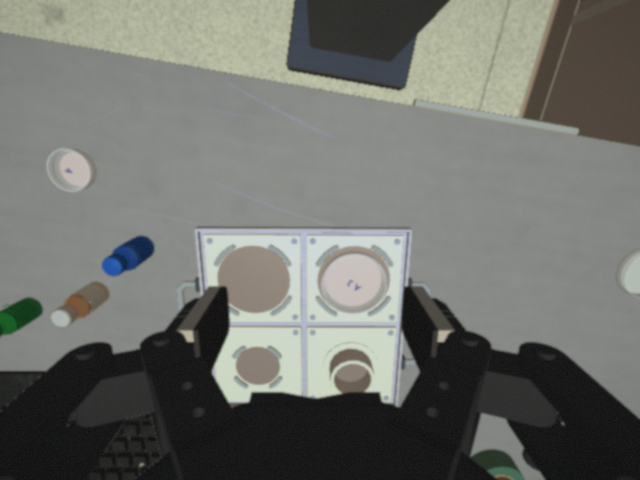

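Dish A sits inside the bows, concentric at (353,280). Next is dish B; the fingers close along y, clear of the pen.

Run:
```python
from h import *
pick((.485,-.3853),.1725,TY-np.pi,.085)
place2(NEST['60b'],.181,TY-np.pi,.074)
env.move_pose([.42,-.2,.36],down(TY-np.pi)); p=snap('wrist','plB.png'); st('')
w,h=circ(p,proj(p,[.4138,-.2754,.0135]),.039,.0135); print('small',h)
pickle.dump(p,open('R.pkl','wb')); rec(p,['bottle'])
```

```text
at 20.4 tcp [ 0.4853 -0.3855  0.1731] F [-0.2433  0.314   0.277 ] gap 0.0851 gf 0.0
closed 20.8 tcp [ 0.4857 -0.386   0.1745] F [-0.2575 -0.1671  6.0123] gap 0.0563 gf 64.0
lift 21.8 tcp [ 0.485  -0.3853  0.3   ] F [-0.1055  0.1506 -1.6083] gap 0.056 gf 63.5
seat h=0.1810 df=3.8 25.6 tcp [ 0.4962 -0.1011  0.1815] F [-1.8707  0.6338  3.5681] gap 0.0562 gf 64.0
open 25.9 tcp [ 0.496  -0.1011  0.1805] F [-0.2814 -0.0382  0.281 ] gap 0.0739 gf 0.0
 27.5 tcp [ 0.4198 -0.1996  0.3581] F [-0.425   0.2533  0.2067] gap 0.074 gf 0.0
small [(array([ 0.4147, -0.2758]), np.float32(0.0384))]
bottle [([287.1, 282.7], 0.8, [0.4918, -0.2156]), ([237.6, 326.5], 0.58, [0.5485, -0.2591])]
```

View pics/plB.png

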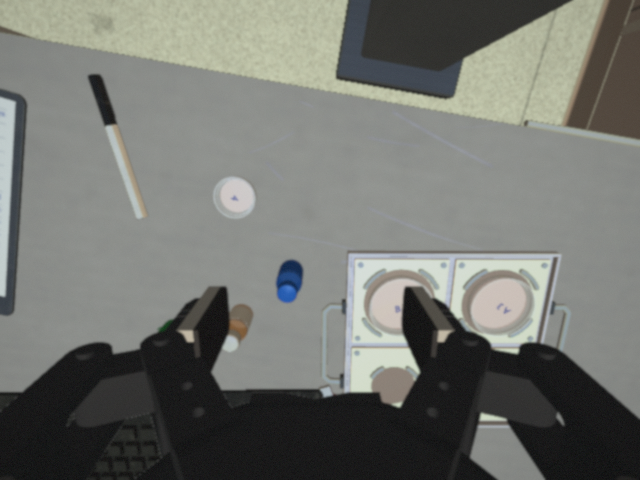

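Dish B is down in its nest at (399,302) and the small dish is undisturbed at (234,197). The small dish goes next, gripped above bow height.

Run:
```python
from h import *
P=pickle.load(open('P.pkl','rb'));p=pickle.load(open('R.pkl','rb'))
print('cap',tri([(P[1],(196.1,211.3)),(p,(231,343))]),onz(P[1],(196.1,211.3),.055),onz(p,(231,343),.055))
pick((.4142,-.2755),.178,TY-np.pi,.06)
place2(NEST['35'],.185,TY-np.pi,.050)
env.move_pose([.47,-.17,.36],down(TY-np.pi)); p=snap('wrist','plC.png'); st('')
pickle.dump(p,open('S.pkl','wb')); rec(p,['bottle'])
```

```text
cap [ 0.539  -0.2573  0.0524] [ 0.5374 -0.2584  0.055 ] [ 0.5381 -0.2564  0.055 ]
at 29.3 tcp [ 0.4147 -0.2756  0.1788] F [ 0.871  -0.1268  0.9362] gap 0.06 gf 0.0
closed 29.7 tcp [ 0.4147 -0.276   0.1795] F [-1.4034 -0.0604  5.2785] gap 0.031 gf 59.1
lift 30.6 tcp [ 0.4142 -0.2755  0.3   ] F [-0.1401 -0.0012 -1.4995] gap 0.0308 gf 59.4
seat h=0.1860 df=3.8 34.0 tcp [ 0.5949 -0.0846  0.1866] F [-1.5763  1.0453  3.6066] gap 0.0312 gf 59.9
open 34.3 tcp [ 0.5947 -0.0846  0.1855] F [-0.4306 -0.5506 -0.1164] gap 0.05 gf 0.0
 36.0 tcp [ 0.4705 -0.1695  0.3582] F [ 0.8027 -0.0623  0.2465] gap 0.0499 gf 0.0
bottle [([263.1, 226.6], 0.7, [0.4895, -0.216]), ([208.3, 274.5], 0.68, [0.5468, -0.2633]), ([136.1, 293.1], 0.61, [0.5787, -0.3331])]
```

View pics/plC.png

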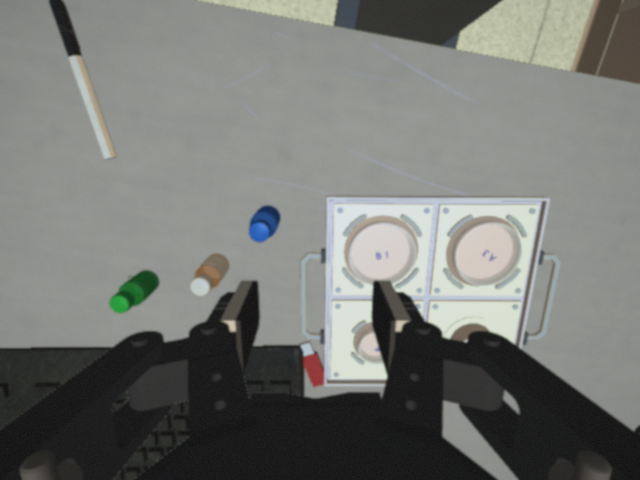

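The small dish is between the bows at (368,342). The amber bottle, with its cap at (201,286) between green (130,290) and blue (264,222), triangulates to (0.538, −0.2575) with the cap at z=0.052, as it should. I'll grip it across the line of the decoys.

Run:
```python
from h import *
p=pickle.load(open('S.pkl','rb')); c=onz(p,(201,286),.055); print(c)
xy=np.mean([c[:2],[.5374,-.2584],[.5381,-.2564]],0); yaw=np.radians(130)
pick(xy,.199,yaw,.055,pre=.27)
snap('wrist','heldD.png')
```

```text
[ 0.5378 -0.257   0.055 ]
at 38.0 tcp [ 0.5381 -0.2574  0.1997] F [-0.2278 -0.1477  0.4685] gap 0.055 gf 0.0
closed 38.4 tcp [ 0.5383 -0.2576  0.2004] F [-0.151   0.2744  5.2705] gap 0.0206 gf 58.7
lift 39.3 tcp [ 0.538  -0.2574  0.3008] F [ 0.9281  1.0778 -0.7796] gap 0.0207 gf 58.8
```

View pics/heldD.png

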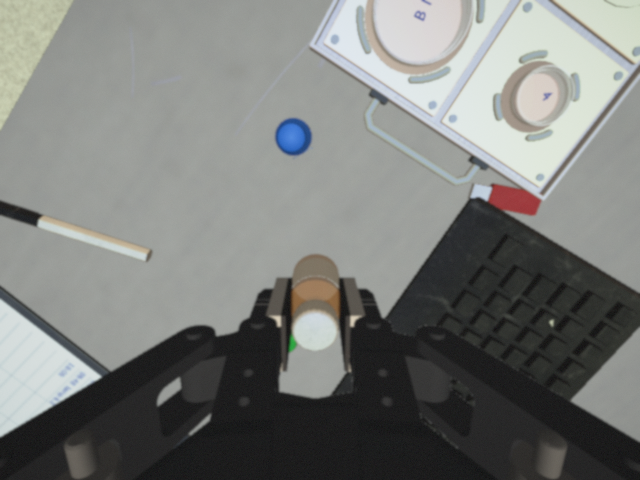

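The amber bottle is held upright at (315,300), and the decoys were not touched. Setting it in the collar.

Run:
```python
from h import *
place2(NEST['col'],.2065,np.radians(130),.050,over=.31,up=.33)
env.move_pose([.40,-.03,.36],down(TY-np.pi)); env.line_to([.44,-.03,.42]); snap('wrist','fin.png'); snap('scene','fins.png'); snap('top','fint.png'); st('')
a=cv2.imread('pics/fin.png');b=cv2.imread('pics/fins.png')[190:400,150:470];c=cv2.imread('pics/fint.png')[150:340,140:500]
cv2.imwrite('pics/finm.png',np.vstack([cv2.resize(a[180:420],(800,300)),np.hstack([cv2.resize(b,(400,262)),cv2.resize(c,(400,262))])]))
```

```text
seat h=0.2065 df=5.1 43.1 tcp [0.5789 0.0142 0.2073] F [-1.9174  0.1374  5.3498] gap 0.0207 gf 59.4
open 43.5 tcp [0.5787 0.0142 0.206 ] F [-0.0242  0.2516  0.3041] gap 0.0504 gf 0.0
 46.3 tcp [ 0.4395 -0.0299  0.4188] F [ 0.1282 -0.1737 -0.5065] gap 0.0497 gf 0.0
```

View pics/finm.png

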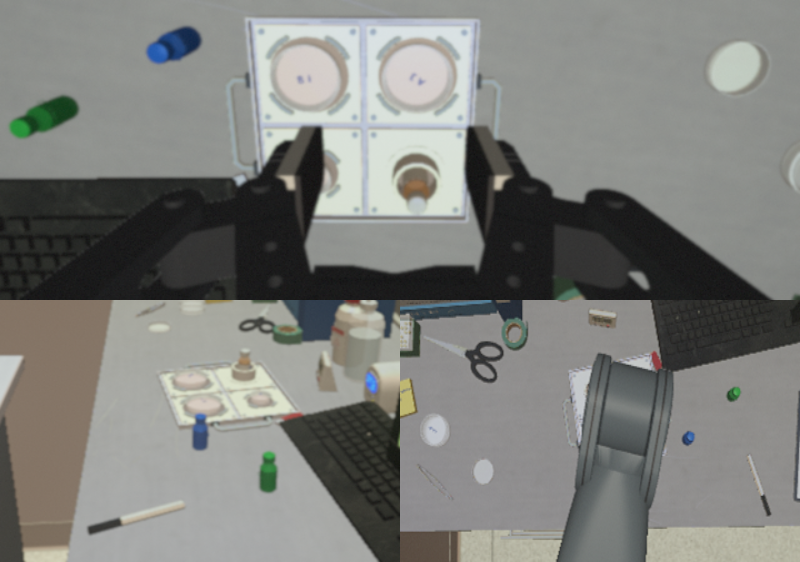

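The final views show both large dishes, the small dish and the bottle in their adapters. Each seated about 7 mm above its bench grasp height, matching the plate top, and the decoys, medium dish and stack have not moved.

```bash
python3 -c "
from h import *
print(finish_job())"
```

```text
the job is handed in; nothing more can be done
None
```

The job is handed in: both large dishes, the small dish and the amber bottle each stand fully down in their own adapters, and the medium dish and spare stack were left untouched; the last clock reading was 46 s of the 104 s allowed.

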